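# Fit out the blood-grouping caddy

### The arm

A 6-joint arm with a two-finger parallel gripper is mounted at the origin on a cart in front of the work surface, level with it; the furniture and walls round the work are solid. World frame = base frame: x ahead of the robot, y to its left, z up, the work surface at z = 0. Lengths are in m, angles in rad, forces in N, time in s.
With the tool pointing down it reaches from about 0.375 to 0.825 m from the base axis. Payload 5.5 kg.
Tool frame: the origin (TCP) lies at the very end of the fingers, on their centre line; the grasp point (between the pads) lies 19 mm behind it; z points along the fingers, y is the line along which they close (so a half turn about z gives the same grasp; the last joint's range is limited). The gripper opens to 85 mm and grips with 20 to 120 N. Pads are 22 mm wide; open, the fingers measure 114 mm over their backs; the gripper's body (76 mm by 85 mm) begins 54 mm behind the grasp point. The pads swing forward as they close: fully open they stand 13 mm farther back than shut.
Start: joints at [-1.128, 0.314, -0.047, 1.21, 0, 1.571], TCP at [0.257, -0.542, 0.231] pointing down, gripper open.
Joint ranges: [-2.67, 2.67], [-0.69, 1.73], [-1.03, 1.25], [-2.08, 2.16], [-1.42, 1.45], [-3.14, 3.14]. Speed limits (rad/s): [2.39, 2.39, 3.01, 3.14, 3.14, 3.14].

### API

Orientations are given as [roll, pitch, yaw] about the fixed x, y, z axes, in that order (R = Rz(yaw) Ry(pitch) Rx(roll)).
In Python, from station import manip gives the robot as it stands.
- The arm moves only by the tool drive_tool, never from a script. Its argument "deltas" is a list of rows, each an object with "delta_rot": the turn, a rotation vector about the tool's x, y, z in degrees, a list of three; "travel": the shift along the tool's x, y, z in mm, a list of three; "gripper": the opening, from 0 (shut) to 1 (fully open). A call has 1 to 8 rows; each row shifts and turns the commanded pose from where the row before left it, along the tool's axes as they then stand; what a row does not reach is not made up. A row lasts 1/10 s, in which the tool goes at most 50 mm and 8.59 degrees, less where a joint would pass 70% of its speed; a pose out of reach is approached as far as the arm can. A call is refused whole if a number of a shift passes 50 or a number of a turn 8.59, either way. A call with a gripper value outside its range is refused whole. The fingers move at their own pace and stop on an object; "force" is the grip in N (left out, the last holds). Time passes only in rows, so rows that do not move let the fingers close. It gives the time, the measured TCP pose, the force, the opening and the grip force at its end, in the units of the state.
- manip.read_state(): the state, without advancing time (a new reading comes with each control period).
- manip.capture(name): name is "side" or "top" or "wrist"; returns a dict with "image" (420x560x3 uint8, red, green, blue), "range_z" (420x560 float32, m along the optical axis (not along the pixel's ray), 0 where there is no reading), "fx", "fy", "cx", "cy" (pixels), "T" (4x4, takes a point from camera to world coordinates); the wrist camera has in their place "tool_from_camera" (4x4, takes a point from camera to tool coordinates, whose origin is the TCP and whose axes are the flange's). Camera axes: x right, y down, z forward; pixel columns grow to the right and rows downward; lengths in m; the calibration is good to about 2 mm. The wrist camera is an equidistant fisheye: a pixel r from the principal point sees the ray r / f radians off the axis. A picture is of the moment at which its call begins: read the wrist's pose just before it.
- manip.job_done(): hands the job in; it is judged then, once.
The state is a dict: "clock": time; "qpos": joint angles; "dq": joint speeds; "joint_torque": joint torques, N m; "eef_pos": TCP position; "tcp_rot": TCP orientation; "contact_force": force on the tool from outside, world axes, zero at the start; "ft_torque": the same for the moment, N m; "grip_width": finger opening in m; "grip_force": force on a finger pad.
Only numpy, scipy, OpenCV 4.12 (cv2) and the standard library are available. Lean on these libraries where they do the work, as an engineer would, in place of code of your own. Each camera call takes 0.05 s, during which the arm holds its last target. There are 200 camera calls.

### The job

Get the grouping caddy ready for the next run: stand the blue-capped, white-capped and red-capped reagent bottles from the front of the bench upright in the caddy's holder of the same colour as their cap, and stand the lab timer in the black slotted holder. Keep everything upright and set each thing down rather than drop it. Leave the green-capped bottle and the dropper bottle where they are, they do not belong in it.

Things in the scene. Friction and masses are not known exactly. Their poses are not given: they have to be found in the camera images.
- bottle_blue_mid (a point): amber glass reagent bottle with a ribbed blue screw cap, loose, about 90 g, standing round the caddy near the front of the bench (the bottles far back behind the blue balance are not meant): body 43 mm in diameter, straight up to 47 mm above its foot, then a shoulder sloping in to 60 mm, cap 25 mm in diameter from 59 to 70 mm above its foot. The point is at its centre, 35 mm above its foot; z is up along the bottle
- bottle_white_mid (a point): amber glass reagent bottle with a ribbed white screw cap, loose, about 80 g: same size as the blue-capped one (body 43 mm in diameter, straight up to 47 mm above its foot, then a shoulder sloping in to 60 mm, cap 25 mm in diameter from 59 to 70 mm). The point is at its centre, 35 mm above its foot; z is up along the bottle
- bottle_red_mid (a point): small white reagent bottle with a ribbed red screw cap, loose, about 80 g: body 35 mm in diameter, straight up to 37 mm above its foot, then a shoulder sloping in to 47 mm, cap 20 mm in diameter from 46 to 55 mm above its foot. The point is at its centre, 27.5 mm above its foot; z is up along the bottle
- lab_timer_mid (a point): white lab timer with a grey display and three buttons, standing on its base, loose, about 70 g: 64 mm wide (its y), 60 mm high, and wedge-shaped in depth (its x): 34 mm at the base, about 25 mm at half height, 15 mm at the top, whose middle is 4 mm behind the base's (towards +x). The point is at its centre, 30 mm above its base; -x is the display side, z is up. It can be gripped across its depth (along x), above half height
- dropper_bottle_mid (a point): slim amber dropper bottle with a black rubber bulb, loose, does not belong in the caddy: 33 mm in diameter, 102 mm high. The point is at its centre, 51 mm above its foot
- bottle_green_mid (a point): amber bottle with a green screw cap, loose, does not belong in the caddy: 41 mm in diameter, 72 mm high. The point is at its centre, 36 mm above its foot
- holder_blue: blue plastic insert of the caddy, 74 (x) by 87 (y) by 30 mm high, with one round well 60 mm in diameter and 24 mm deep at its centre. Fixed. Origin at the centre of its underside, z up: the well's floor is 6 mm above the origin, the rim 30 mm above it. The four inserts stand in one row, 90 mm apart along their y, in a low grey tray (370 mm long, 84 mm deep, lower than the inserts, with a small steel bar at each end); which is where varies
- holder_white: white plastic insert of the caddy, 74 (x) by 87 (y) by 30 mm high, with one round well 60 mm in diameter and 24 mm deep at its centre. Fixed. Origin at the centre of its underside, z up: the well's floor is 6 mm above the origin, the rim 30 mm above it. The four inserts stand in one row, 90 mm apart along their y, in a low grey tray (370 mm long, 84 mm deep, lower than the inserts, with a small steel bar at each end); which is where varies
- holder_red: red plastic insert of the caddy, 74 (x) by 87 (y) by 30 mm high, with one round well 60 mm in diameter and 24 mm deep at its centre. Fixed. Origin at the centre of its underside, z up: the well's floor is 6 mm above the origin, the rim 30 mm above it. The four inserts stand in one row, 90 mm apart along their y, in a low grey tray (370 mm long, 84 mm deep, lower than the inserts, with a small steel bar at each end); which is where varies
- holder_timer: black plastic insert of the caddy, 74 (x) by 87 (y) by 30 mm high, with one rectangular slot 52 mm (x) by 80 mm (y), 24 mm deep, at its centre, for the lab timer. Fixed. Origin at the centre of its underside, z up: the slot's floor is 6 mm above the origin, the rim 30 mm above it. Stands in the same row as the coloured inserts

How it is judged:
At the end, for the whole second after the job is handed in: Each capped bottle stands in its colour's holder and the timer in the black one: centre within 22 mm of the holder's, seated to 8 mm, upright to 0.15 rad, released, at rest; dropper and green-capped bottles upright within 3 cm of where they stood (horizontal distance between bottle_blue_mid and holder_blue below 0.022 m and z of bottle_blue_mid in the frame of holder_blue below 0.049 m and angle between each of bottle_blue_mid, bottle_white_mid, bottle_red_mid, lab_timer_mid, dropper_bottle_mid, bottle_green_mid's own z axis and vertical below 0.15 rad and linear speed of each of bottle_blue, bottle_white, bottle_red, lab_timer below 0.02 m/s and contact force between each of bottle_blue, bottle_white, bottle_red, lab_timer and the fingers below 0.05 N and horizontal distance between bottle_white_mid and holder_white below 0.022 m and z of bottle_white_mid in the frame of holder_white below 0.049 m and horizontal distance between bottle_red_mid and holder_red below 0.022 m and z of bottle_red_mid in the frame of holder_red below 0.0415 m and horizontal distance between lab_timer_mid and holder_timer below 0.022 m and z of lab_timer_mid in the frame of holder_timer below 0.044 m and distance of each of dropper_bottle_mid, bottle_green_mid from where it was at the start of the episode below 0.03 m); the robot touches nothing.
It fails at once if the dropper bottle is moved more than 3 cm or knocked over (distance of dropper_bottle_mid from where it was at the start of the episode above 0.03 m or angle between dropper_bottle_mid's own z axis and vertical above 0.5 rad).
It fails at once if the green-capped bottle is moved more than 3 cm or knocked over (distance of bottle_green_mid from where it was at the start of the episode above 0.03 m or angle between bottle_green_mid's own z axis and vertical above 0.5 rad).
It fails at once if a reagent bottle or the timer is tipped over (angle between any of bottle_blue_mid, bottle_white_mid, bottle_red_mid, lab_timer_mid's own z axis and vertical above 0.8 rad).
It fails at once if a reagent bottle or the timer is dropped (falls free of the fingers from more than about 4 cm) ((linear speed of bottle_blue above 0.9 m/s and contact force between bottle_blue and the fingers below 0.02 N) or (linear speed of bottle_white above 0.9 m/s and contact force between bottle_white and the fingers below 0.02 N) or (linear speed of bottle_red above 0.9 m/s and contact force between bottle_red and the fingers below 0.02 N) or (linear speed of lab_timer above 0.9 m/s and contact force between lab_timer and the fingers below 0.02 N)).
It also fails if it takes over 112 s, if anything falls off the work surface, if the arm or the gripper's body presses on something with over 40 N, if the wrist force passes 120 N, or if a joint passes its speed limit or range.

## Working session

There is one attempt and no reset: what is moved stays moved. The work goes in short steps, Python scripts to look and compute and a tool call to move; the robot and the scene stay as the last step left them, time stands still between calls to the robot, and variables do not carry over. Pictures are saved under pics/ and viewed, at most 14 in all, crops included, and the job is handed in when it is done.

Besides the shell and the picture viewer there is one more tool, called after "Emit:" as name(argument=value, ...), one argument or row to a line, values as JSON. drive_tool: Moves the arm, as the interface text tells. Its arguments: {"type":"object","properties":{"deltas":{"type":"array"},"force":{"type":"number"}},"required":["deltas"]}

```bash
mkdir -p pics; ls
python3 - <<'E'
from station import manip
import cv2,pickle
print(manip.read_state())
for n in("top","side"):
    d=manip.capture(n); pickle.dump(d,open(n+".pkl","wb")); cv2.imwrite(f"pics/{n}0.png",d["image"][:,:,::-1]); print(n,d["fx"],d["cx"],d["cy"],d["T"].round(3).tolist())
E
```

```text
pics
{'clock': 0.0, 'qpos': array([-1.12802011e+00,  3.14222424e-01, -4.80809472e-02,  1.21021981e+00,
        8.75935827e-06,  1.57078455e+00]), 'dq': array([ 0.00128262,  0.00058111, -0.00219777,  0.00095604,  0.00149309,
       -0.00139291]), 'joint_torque': array([-1.18672284e-03, -5.39588320e+01,  3.39751911e+01,  1.91902451e-02,
        7.60865214e-05,  2.25635745e-06]), 'eef_pos': array([ 0.25681978, -0.54160545,  0.23043592]), 'tcp_rot': array([-3.13986580e+00, -8.77967748e-06,  4.42787972e-01]), 'contact_force': array([-0.41789173,  0.15617775,  0.41457202]), 'ft_torque': array([-0.01590005,  0.03499042, -0.02218902]), 'grip_force': 0.0, 'grip_width': 0.08568501023569401}
top 386.6031784842454 276.8591508256851 206.9005157402673 [[0.029, -0.996, 0.079, 0.482], [-0.999, -0.03, -0.016, -0.002], [0.018, -0.079, -0.997, 1.141], [0.0, 0.0, 0.0, 1.0]]
side 523.1937807063636 284.6941828953722 211.62046554855385 [[-0.996, 0.058, -0.061, 0.633], [0.081, 0.446, -0.891, 1.219], [-0.025, -0.893, -0.449, 0.673], [0.0, 0.0, 0.0, 1.0]]
```

View pics/top0.png

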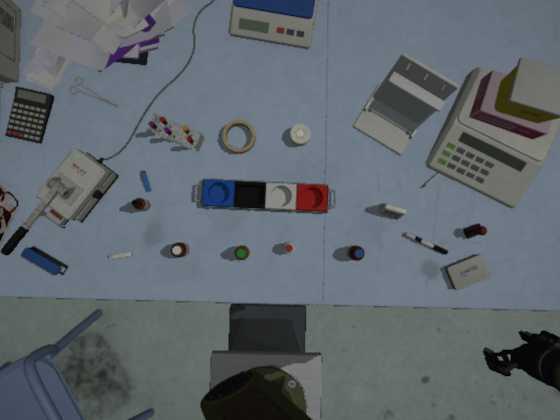

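View pics/side0.png

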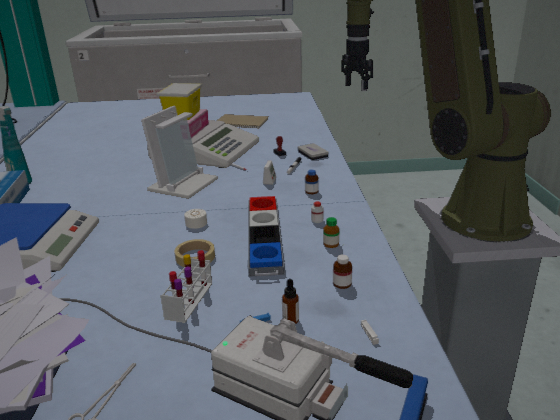

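The top view shows the blue cap at (357,254), red (288,248), green (242,253), white (179,250), the timer at (393,211) and the dropper at (139,204). The caddy inserts, left to right, are blue (217,193), black (250,195), white (282,196) and red (314,197). The side view agrees with this.

```bash
cat > h.py <<'E'
import numpy as np,cv2,pickle
from station import manip
def cloud(d):
    v,u=np.mgrid[:420,:560]; z=d["range_z"]
    P=np.stack([(u-d["cx"])/d["fx"]*z,(v-d["cy"])/d["fy"]*z,z],-1)
    W=P@d["T"][:3,:3].T+d["T"][:3,3]; W[z==0]=np.nan
    return W
E
python3 - <<'E'
from h import *
for n in("top","side"):
    d=pickle.load(open(n+".pkl","rb"));W=cloud(d);pickle.dump(W,open(n+"W.pkl","wb"))
    if n=="top":
        c=dict(white=(179,250),green=(242,253),red=(288,248),blue=(357,254),timer=(393,211),drop=(139,204))
        cen={}
        for k,(u,v) in c.items(): cen[k]=W[v,u,:2]
    print(n,"table z",np.nanmedian(W[225:235,200:340,2]) if n=="top" else "")
    P=W.reshape(-1,3)
    for k,c0 in cen.items():
        m=np.hypot(*(P[:,:2]-c0).T)<.06; Q=P[m&(P[:,2]>.012)]
        zt=Q[:,2].max(); T=Q[Q[:,2]>zt-.008]
        ext=lambda A:(A[:,:2].min(0)*1e3).round().tolist()+(A[:,:2].max(0)*1e3).round().tolist()
        print(k,len(Q),"ztop",zt.round(3),"topmid",((T.min(0)+T.max(0))/2).round(4)[:2],len(T),"all",ext(Q),"top",ext(T))
        if k=="timer":
            r=cv2.minAreaRect((Q[:,:2]*1000).astype(np.float32));print(r)
            r=cv2.minAreaRect((T[:,:2]*1000).astype(np.float32));print("top",r)
    im=d["image"].astype(int)
    if 1:
        c1=W[195,265] if n=="top" else None
        if n=="top": cc=c1[:2]
        m=(np.abs(W[...,:2]-cc)<[.07,.21]).all(-1)&(W[...,2]>.022)&(W[...,2]<.04)
        Q=W[m]; r=cv2.minAreaRect((Q[:,:2]*1000).astype(np.float32)); print("caddy",len(Q),np.median(Q[:,2]),r)
        h=cv2.cvtColor(d["image"],cv2.COLOR_RGB2HSV)
        for k,mm in dict(red=(h[...,1]>150)&((h[...,0]<10)|(h[...,0]>170)),blue=(h[...,1]>120)&(abs(h[...,0]-112)<12),white=(h[...,1]<60)&(h[...,2]>120),black=h[...,2]<50).items():
            A=W[m&mm]; 
            if len(A): print(k,len(A),((A.min(0)+A.max(0))/2*1e3).round(1),((A.max(0)-A.min(0))*1e3).round())
E
```

```text
top table z -0.0007322173643813379
white 218 ztop 0.074 topmid [0.4416 0.2547] 61 all [421.0, 234.0, 462.0, 273.0] top [429.0, 244.0, 454.0, 266.0]
green 177 ztop 0.076 topmid [0.4383 0.0788] 63 all [419.0, 58.0, 458.0, 99.0] top [426.0, 68.0, 451.0, 90.0]
red 119 ztop 0.06 topmid [ 0.4567 -0.0549] 37 all [439.0, -71.0, 471.0, -38.0] top [448.0, -65.0, 465.0, -45.0]
blue 210 ztop 0.073 topmid [ 0.4461 -0.2468] 63 all [427.0, -265.0, 468.0, -226.0] top [435.0, -258.0, 457.0, -236.0]
timer 275 ztop 0.064 topmid [ 0.5748 -0.3517] 111 all [552.0, -382.0, 591.0, -319.0] top [561.0, -382.0, 588.0, -322.0]
((569.181640625, -350.03973388671875), (63.67863845825195, 28.496164321899414), 73.24566650390625)
top ((573.3956298828125, -351.54925537109375), (63.19562911987305, 16.236412048339844), 75.42022705078125)
drop 175 ztop 0.1 topmid [0.5668 0.3701] 19 all [551.0, 353.0, 619.0, 383.0] top [561.0, 365.0, 572.0, 375.0]
caddy 1796 0.03178259050315668 ((604.7830200195312, 7.7930755615234375), (386.8152160644531, 83.62051391601562), 88.96068572998047)
red 435 [ 602.5 -118.1   30.9] [74. 87. 18.]

[... 642 characters left out ...]
89] 43 all [552.0, -381.0, 593.0, -312.0] top [563.0, -381.0, 588.0, -316.0]
((572.8657836914062, -346.7205810546875), (69.00931549072266, 27.37579917907715), 71.82512664794922)
top ((576.2495727539062, -348.06890869140625), (66.02454376220703, 15.134918212890625), 73.21041107177734)
drop 552 ztop 0.1 topmid [0.5699 0.3738] 31 all [553.0, 362.0, 620.0, 392.0] top [564.0, 369.0, 576.0, 379.0]
caddy 1444 0.03174461557639768 ((606.3020629882812, 20.6270751953125), (371.7422180175781, 82.0212631225586), 88.91168975830078)
red 247 [603.6 -71.7  29. ] [ 72. 182.  14.]
blue 5 [620.5  62.1  29. ] [46. 96. 11.]
white 220 [606.6 -70.4  30.5] [ 75. 180.  15.]
black 229 [606.9  62.1  28.6] [73. 96. 13.]
```

Emit:
drive_tool(
  deltas=[
    {"delta_rot": [0,0,-8.1],"travel": [0,0,0],"gripper": 1},
    {"delta_rot": [0,0,-8.1],"travel": [0,0,0],"gripper": 1},
    {"delta_rot": [0,0,-8.1],"travel": [0,0,0],"gripper": 1},
    {"delta_rot": [0,0,-8.1],"travel": [0,0,0],"gripper": 1},
    {"delta_rot": [0,0,-8.1],"travel": [0,0,0],"gripper": 1},
    {"delta_rot": [0,0,-8.1],"travel": [0,0,0],"gripper": 1},
    {"delta_rot": [0,0,0],"travel": [30,28,0],"gripper": 1},
    {"delta_rot": [0,0,0],"travel": [30,28,0],"gripper": 1},
  ],
  force=30,
)

```text
clock: 0.9
eef_pos: [0.3273, -0.4997, 0.2308]
tcp_rot: [-3.141, -0.001, 1.288]
contact_force: [-0.0, 0.6, -1.2]
grip_width: 0.0854
grip_force: 0.0
```

Emit:
drive_tool(
  deltas=[
    {"delta_rot": [0,0,0],"travel": [35,33,0],"gripper": 1},
    {"delta_rot": [0,0,0],"travel": [35,33,0],"gripper": 1},
    {"delta_rot": [0,0,0],"travel": [35,33,0],"gripper": 1},
    {"delta_rot": [0,0,0],"travel": [35,33,0],"gripper": 1},
    {"delta_rot": [0,0,0],"travel": [35,33,0],"gripper": 1},
    {"delta_rot": [0,0,0],"travel": [36,31,0],"gripper": 1},
    {"delta_rot": [0,0,0],"travel": [0,0,40],"gripper": 1},
    {"delta_rot": [0,0,0],"travel": [0,0,40],"gripper": 1},
  ],
)

```text
clock: 1.7
eef_pos: [0.5766, -0.3503, 0.151]
tcp_rot: [3.139, 0.001, 1.294]
contact_force: [-0.9, -0.4, -0.4]
grip_width: 0.0852
grip_force: 0.0
```

Run:
```python
from h import *
s=manip.read_state(); d=manip.capture("wrist"); cv2.imwrite("pics/w1.png",d["image"][:,:,::-1])
pickle.dump((s,d),open("w1.pkl","wb"));print(s["eef_pos"],d["tool_from_camera"].round(3),d["fx"],d["cx"],d["cy"])
```

```text
[ 0.57658539 -0.35029868  0.15101343] [[-0.001 -0.96  -0.279  0.071]
 [ 1.    -0.001  0.001 -0.   ]
 [-0.001 -0.279  0.96  -0.143]
 [ 0.     0.     0.     1.   ]] 325.19226210127806 278.4158280879599 211.83099607529016
```

View pics/w1.png

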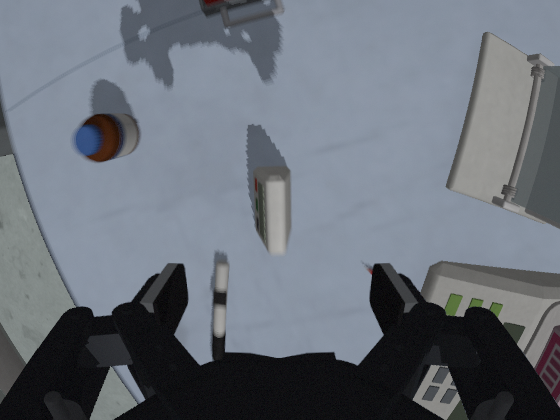

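The wrist view shows the timer at (272,210), roughly centred between the fingers, with the blue bottle at (105,137). I'll measure the timer from its range data.

```bash
cat >> h.py <<'E'
from scipy.spatial.transform import Rotation as Ro
def wcloud(s,d):
    v,u=np.mgrid[:420,:560]; a=(u-d["cx"])/d["fx"]; b=(v-d["cy"])/d["fy"]; r=np.hypot(a,b)+1e-9
    z=d["range_z"]; t=np.tan(r)/r
    P=np.stack([a*t*z,b*t*z,z],-1); T=d["tool_from_camera"]
    P=P@T[:3,:3].T+T[:3,3]
    W=P@Ro.from_euler("xyz",s["tcp_rot"]).as_matrix().T+s["eef_pos"]; W[z==0]=np.nan
    return W
E
python3 - <<'E'
from h import *
s,d=pickle.load(open("w1.pkl","rb"));W=wcloud(s,d)
print(W[300,280],W[137,95])
Q=W[150:265,235:310].reshape(-1,3)
for lo,hi in((.01,.07),(.05,.07),(.056,.064)):
    A=Q[(Q[:,2]>lo)&(Q[:,2]<hi)]; print(lo,len(A),cv2.minAreaRect((A[:,:2]*1000).astype(np.float32)))
Q=W[100:170,60:145].reshape(-1,3);A=Q[Q[:,2]>.061];print("blue cap",(A.min(0)+A.max(0))/2,A.max(0)-A.min(0))
E
```

```text
[ 5.47935101e-01 -4.58198997e-01 -1.05823243e-05] [ 0.45833983 -0.24929911  0.0670461 ]
0.01 2905 ((571.39453125, -351.7344055175781), (64.34129333496094, 32.57630920410156), 75.43965148925781)
0.05 1875 ((573.3424072265625, -352.2572021484375), (64.33747863769531, 19.045923233032227), 75.7029037475586)
0.056 1588 ((574.3186645507812, -352.5591735839844), (64.22259521484375, 15.888484001159668), 75.54106903076172)
blue cap [ 0.44731444 -0.24765678  0.0668787 ] [0.02512082 0.02528466 0.01136635]
```

Emit:
drive_tool(
  deltas=[
    {"delta_rot": [0,0,-1.4],"travel": [-3,-2,0],"gripper": 1},
    {"delta_rot": [0,0,0],"travel": [0,0,40],"gripper": 1},
    {"delta_rot": [0,0,0],"travel": [0,0,40],"gripper": 1},
    {"delta_rot": [0,0,0],"travel": [0,0,30],"gripper": 1},
    {"delta_rot": [0,0,0],"travel": [0,0,13],"gripper": 1},
    {"delta_rot": [0,0,0],"travel": [0,0,0],"gripper": 0.5},
    {"delta_rot": [0,0,0],"travel": [0,0,0],"gripper": 0.2},
    {"delta_rot": [0,0,0],"travel": [0,0,0],"gripper": 0.1},
  ],
  force=30,
)

```text
clock: 2.55
eef_pos: [0.573, -0.3548, 0.0311]
tcp_rot: [3.138, 0.001, 1.315]
contact_force: [0.3, 0.1, -0.6]
grip_width: 0.0438
grip_force: 0.0
```

Emit:
drive_tool(
  deltas=[
    {"delta_rot": [0,0,0],"travel": [0,0,0],"gripper": 0},
    {"delta_rot": [0,0,0],"travel": [0,0,0],"gripper": 0},
    {"delta_rot": [0,0,0],"travel": [0,0,0],"gripper": 0},
    {"delta_rot": [0,0,0],"travel": [0,0,0],"gripper": 0},
    {"delta_rot": [0,0,0],"travel": [0,0,0],"gripper": 0},
  ],
)

```text
clock: 3.05
eef_pos: [0.5725, -0.3543, 0.0304]
tcp_rot: [3.139, 0.001, 1.316]
contact_force: [0.2, 0.9, 5.5]
grip_width: 0.023
grip_force: 29.2
```

Emit:
drive_tool(
  deltas=[
    {"delta_rot": [0,0,0],"travel": [0,0,-5],"gripper": 0},
    {"delta_rot": [0,0,0],"travel": [0,0,-15],"gripper": 0},
    {"delta_rot": [0,0,0],"travel": [0,0,-30],"gripper": 0},
    {"delta_rot": [0,0,0],"travel": [0,0,-30],"gripper": 0},
    {"delta_rot": [0,0,0],"travel": [0,0,-30],"gripper": 0},
    {"delta_rot": [0,0,-6.8],"travel": [0,0,0],"gripper": 0},
    {"delta_rot": [0,0,-6.8],"travel": [0,0,0],"gripper": 0},
    {"delta_rot": [0,0,0],"travel": [0,0,0],"gripper": 0},
  ],
)

```text
clock: 3.85
eef_pos: [0.5717, -0.3537, 0.1399]
tcp_rot: [3.14, 0.001, 1.553]
contact_force: [0.4, 0.2, -0.7]
grip_width: 0.0229
grip_force: 29.0
```

Run:
```python
from h import *
s=manip.read_state(); d=manip.capture("wrist"); W=wcloud(s,d); cv2.imwrite("pics/w2.png",d["image"][:,:,::-1])
print(s["eef_pos"],s["tcp_rot"],s["grip_width"],s["grip_force"])
D=manip.capture("side"); X=cloud(D); e=s["eef_pos"]
m=(np.abs(X[...,:2]-e[:2])<.05).all(-1)&(X[...,2]>.06)&(X[...,2]<e[2]+.06); v,u=np.where(m); print(u.min(),u.max(),v.min(),v.max())
c=D["image"][max(v.min()-20,0):v.max()+20,u.min()-20:u.max()+20]; a=cv2.resize(c,None,fx=4,fy=4); 
w=d["image"]; k=min(600/a.shape[0],1); cv2.imwrite("pics/s2.png",cv2.resize(a,None,fx=k,fy=k)[:,:,::-1])
```

```text
[ 0.57167373 -0.35374126  0.13987575] [3.14031790e+00 7.05585113e-04 1.55316316e+00] 0.022857148795846435 28.96205150289461
252 282 119 151
```

View pics/w2.png

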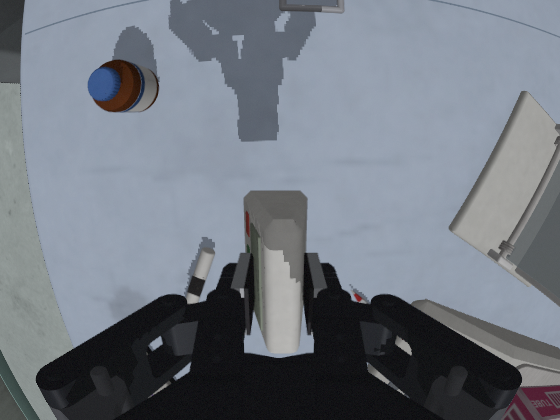

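The timer is held square between the pads (front edge at 246–305) and looks upright. Now I'll carry it to the black slot.

Emit:
drive_tool(
  deltas=[
    {"delta_rot": [0,0,0],"travel": [15,2,0],"gripper": 0},
    {"delta_rot": [0,0,0],"travel": [30,2,0],"gripper": 0},
    {"delta_rot": [0,0,0],"travel": [40,3,0],"gripper": 0},
    {"delta_rot": [0,0,0],"travel": [45,3,0],"gripper": 0},
    {"delta_rot": [0,0,0],"travel": [45,3,0],"gripper": 0},
    {"delta_rot": [0,0,0],"travel": [45,3,0],"gripper": 0},
    {"delta_rot": [0,0,0],"travel": [45,3,0],"gripper": 0},
    {"delta_rot": [0,0,0],"travel": [45,3,0],"gripper": 0},
  ],
)

```text
clock: 4.75
eef_pos: [0.5983, -0.0412, 0.1383]
tcp_rot: [-3.141, -0.0, 1.552]
contact_force: [-0.1, 1.2, -0.6]
grip_width: 0.023
grip_force: 29.0
```

Emit:
drive_tool(
  deltas=[
    {"delta_rot": [0,0,0],"travel": [40,3,0],"gripper": 0},
    {"delta_rot": [0,0,0],"travel": [30,2,0],"gripper": 0},
    {"delta_rot": [0,0,0],"travel": [20,1,0],"gripper": 0},
    {"delta_rot": [0,0,0],"travel": [14,0,0],"gripper": 0},
    {"delta_rot": [0,0,0],"travel": [0,0,0],"gripper": 0},
    {"delta_rot": [0,0,0],"travel": [0,0,0],"gripper": 0},
  ],
)

```text
clock: 5.35
eef_pos: [0.6065, 0.0597, 0.1382]
tcp_rot: [-3.141, 0.001, 1.553]
contact_force: [-0.6, -0.7, -1.2]
grip_width: 0.023
grip_force: 29.0
```

Run:
```python
from h import *
s=manip.read_state(); d=manip.capture("wrist"); W=wcloud(s,d); cv2.imwrite("pics/w3.png",d["image"][:,:,::-1])
pickle.dump((s,d),open("w3.pkl","wb"))
print(s["eef_pos"],s["tcp_rot"],s["grip_width"],s["grip_force"])
```

```text
[0.60648862 0.05966501 0.13823447] [-3.14129472e+00  5.25570880e-04  1.55268146e+00] 0.02299539847322803 28.960965938167647
```

View pics/w3.png

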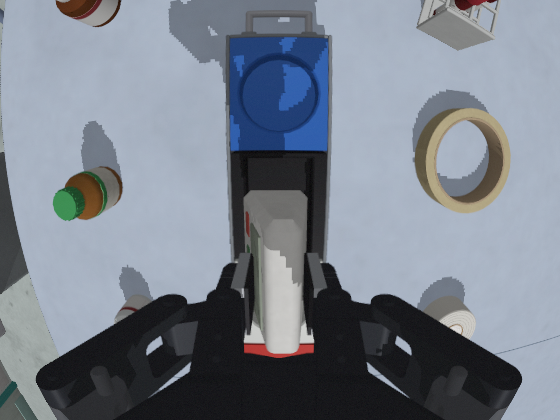

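The timer (246–305) hangs above the black slot (insert at 232–327) and is in line with it. I'll check the insert positions from this nearer view.

Run:
```python
from h import *
s,d=pickle.load(open("w3.pkl","rb"));W=wcloud(s,d);h=cv2.cvtColor(d["image"],cv2.COLOR_RGB2HSV)
m=(h[...,1]>100)&(abs(h[...,0]-112)<14); m[:, :215]=0;m[:,345:]=0;m[160:]=0
A=W[m&(W[...,2]>.026)&(W[...,2]<.038)];print("blue",np.median(A[:,2]),cv2.minAreaRect((A[:,:2]*1000).astype(np.float32)))
B=W[75:110,265:295].reshape(-1,3);print("floor",np.nanmedian(B,0))
Q=W[185:350,240:310].reshape(-1,3); Q=Q[(Q[:,2]>.08)&(Q[:,2]<.2)]
for lo in np.arange(.1,.18,.01):
    A=Q[(Q[:,2]>lo)&(Q[:,2]<lo+.01)]
    if len(A):print(lo.round(3),len(A),(A.min(0)*1e3).round(),(A.max(0)*1e3).round())
```

```text
blue 0.03034991061278078 ((589.0098876953125, 105.68940734863281), (0.0, 0.0), 0.0)
floor [0.60875237 0.15343776 0.0094502 ]
0.11 351 [587.  59. 111.] [622.  94. 120.]
0.12 453 [589.  64. 120.] [621.  94. 130.]
0.13 489 [591.  33. 130.] [620.  94. 140.]
0.14 813 [589.  33. 140.] [620.  94. 150.]
0.15 1408 [589.  33. 150.] [620.  94. 160.]
0.16 5649 [590.  32. 160.] [619.  94. 170.]
0.17 585 [591.  48. 170.] [618.  71. 180.]
```

Emit:
drive_tool(
  deltas=[
    {"delta_rot": [0,0,0],"travel": [0,0,20],"gripper": 0},
    {"delta_rot": [0,0,0],"travel": [0,0,25],"gripper": 0},
    {"delta_rot": [0,0,0],"travel": [0,0,20],"gripper": 0},
    {"delta_rot": [0,0,0],"travel": [0,0,15],"gripper": 0},
    {"delta_rot": [0,0,0],"travel": [0,0,10],"gripper": 0},
    {"delta_rot": [0,0,0],"travel": [0,0,6],"gripper": 0},
    {"delta_rot": [0,0,0],"travel": [0,0,0],"gripper": 0},
  ],
)

```text
clock: 6.1
eef_pos: [0.6064, 0.0592, 0.0418]
tcp_rot: [-3.141, 0.0, 1.552]
contact_force: [-0.4, -0.2, -1.1]
grip_width: 0.0227
grip_force: 29.0
```

Emit:
drive_tool(
  deltas=[
    {"delta_rot": [0,0,0],"travel": [0,0,2],"gripper": 0},
    {"delta_rot": [0,0,0],"travel": [0,0,0],"gripper": 0},
  ],
)

```text
clock: 6.3
eef_pos: [0.6073, 0.0598, 0.0409]
tcp_rot: [3.14, -0.0, 1.553]
contact_force: [-0.2, 0.0, -0.4]
grip_width: 0.023
grip_force: 29.0
```

Emit:
drive_tool(
  deltas=[
    {"delta_rot": [0,0,0],"travel": [0,0,2],"gripper": 0},
    {"delta_rot": [0,0,0],"travel": [0,0,0],"gripper": 0},
    {"delta_rot": [0,0,0],"travel": [0,0,1],"gripper": 0},
    {"delta_rot": [0,0,0],"travel": [0,0,0],"gripper": 0},
  ],
)

```text
clock: 6.7
eef_pos: [0.6077, 0.0599, 0.0393]
tcp_rot: [3.139, -0.0, 1.553]
contact_force: [-2.4, -1.0, 11.5]
grip_width: 0.0227
grip_force: 31.2
```

Emit:
drive_tool(
  deltas=[
    {"delta_rot": [0,0,0],"travel": [0,0,0],"gripper": 0.35},
    {"delta_rot": [0,0,0],"travel": [0,0,0],"gripper": 0.5},
    {"delta_rot": [0,0,0],"travel": [0,0,0],"gripper": 0.6},
    {"delta_rot": [0,0,0],"travel": [0,0,0],"gripper": 0.6},
    {"delta_rot": [0,0,0],"travel": [0,0,-30],"gripper": 0.6},
    {"delta_rot": [0,0,0],"travel": [0,0,-40],"gripper": 0.6},
    {"delta_rot": [0,0,0],"travel": [0,0,-45],"gripper": 1},
    {"delta_rot": [0,0,0],"travel": [0,0,0],"gripper": 1},
  ],
)

```text
clock: 7.5
eef_pos: [0.611, 0.0603, 0.1589]
tcp_rot: [3.131, -0.001, 1.553]
contact_force: [1.0, -0.3, 0.9]
grip_width: 0.0782
grip_force: 0.0
```

Run:
```python
from h import *
s=manip.read_state(); d=manip.capture("wrist"); W=wcloud(s,d); cv2.imwrite("pics/w4.png",d["image"][:,:,::-1])
pickle.dump((s,d),open("w4.pkl","wb")); e=s["eef_pos"];print(e,s["tcp_rot"])
m=(np.abs(W[...,:2]-[.605,.062])<.042).all(-1)
for lo in(.035,.05,.058):
    A=W[m&(W[...,2]>lo)&(W[...,2]<.08)]; print(lo,len(A),A[:,2].max(),cv2.minAreaRect((A[:,:2]*1000).astype(np.float32)))
```

```text
[0.61100432 0.06026713 0.15893145] [ 3.13127442e+00 -1.18278523e-03  1.55285135e+00]
0.035 2566 0.07134916127556364 ((607.2198486328125, 65.88362121582031), (71.10528564453125, 73.8149642944336), 85.4830551147461)
0.05 2165 0.07134916127556364 ((607.35546875, 62.074371337890625), (63.331607818603516, 22.031688690185547), 88.3131103515625)
0.058 1911 0.07134916127556364 ((607.9453125, 62.021183013916016), (63.231937408447266, 19.335065841674805), 88.1983871459961)
```

View pics/w4.png

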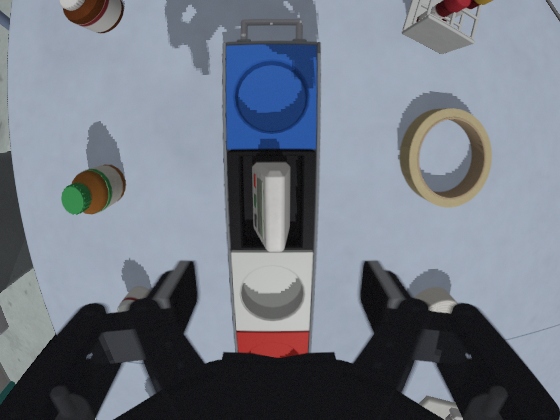

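The timer is in the slot, with its top at (270,205). The blue well is at (272,97) and the white well at (272,292).

Run:
```python
from h import *
s,d=pickle.load(open("w4.pkl","rb"));W=wcloud(s,d)
def px(u,v,zp):
    a=(u-d["cx"])/d["fx"];b=(v-d["cy"])/d["fy"];r=np.hypot(a,b)+1e-9;T=d["tool_from_camera"];R=Ro.from_euler("xyz",s["tcp_rot"]).as_matrix()
    ray=R@T[:3,:3]@np.array([a*np.tan(r)/r,b*np.tan(r)/r,1]);o=R@T[:3,3]+s["eef_pos"];return o+ray*(zp-o[2])/ray[2]
for n,p in dict(blueL=(237,97),blueR=(308,97),blueT=(272,61),blueB=(272,131),whiteL=(241,290),whiteR=(304,290),b_w=(272,250),w_r=(272,332),b_b=(272,150)).items(): print(n,px(*p,.031).round(4))
m=(np.abs(W[...,:2]-[.608,.062])<[.006,.025]).all(-1)&(W[...,2]>.055)&(W[...,2]<.08);print("timer top z",np.median(W[m][:,2]), s["clock"])
```

```text
blueL [0.5798 0.1511 0.031 ]
blueR [0.6381 0.1498 0.031 ]
blueT [0.6091 0.1806 0.031 ]
blueB [0.608  0.1217 0.031 ]
whiteL [ 0.5748 -0.0248  0.031 ]
whiteR [ 0.635  -0.0261  0.031 ]
b_w [0.6055 0.0164 0.031 ]
w_r [ 0.603  -0.0759  0.031 ]
b_b [0.6076 0.1058 0.031 ]
timer top z 0.0691774049480537 7.5
```

Emit:
drive_tool(
  deltas=[
    {"delta_rot": [0,0,0],"travel": [32,-28,0],"gripper": 1},
    {"delta_rot": [0,0,0],"travel": [32,-29,0],"gripper": 1},
    {"delta_rot": [0,0,0],"travel": [32,-29,0],"gripper": 1},
    {"delta_rot": [0,0,0],"travel": [32,-29,0],"gripper": 1},
    {"delta_rot": [0,0,0],"travel": [32,-29,0],"gripper": 1},
    {"delta_rot": [0,0,0],"travel": [33,-28,0],"gripper": 1},
    {"delta_rot": [0,0,0],"travel": [0,0,0],"gripper": 1},
    {"delta_rot": [0,0,0],"travel": [0,0,0],"gripper": 1},
  ],
)

```text
clock: 8.35
eef_pos: [0.4372, 0.2562, 0.1513]
tcp_rot: [-3.14, 0.001, 1.555]
contact_force: [-0.5, -0.2, 0.5]
grip_width: 0.0858
grip_force: 0.0
```

```bash
cat >> h.py <<'E'
def cap(c0,lo,hi):
    s=manip.read_state(); d=manip.capture("wrist"); W=wcloud(s,d)
    m=(np.hypot(W[...,0]-c0[0],W[...,1]-c0[1])<.022)&(W[...,2]>lo)&(W[...,2]<hi)
    A=W[m]; c,r=cv2.minEnclosingCircle((A[:,:2]*1000).astype(np.float32))
    R=Ro.from_euler("xyz",s["tcp_rot"]).as_matrix(); D=np.array([c[0]/1e3,c[1]/1e3,s["eef_pos"][2]])-s["eef_pos"]
    print("eef",s["eef_pos"].round(4),"rot",s["tcp_rot"].round(3),"cap",np.round(c,1),"r",r,"ztop",np.percentile(A[:,2],90).round(4),"delta tool mm",(R.T@D*1e3).round(1)); return d
E
python3 - <<'E'
from h import *
cap((.4425,.256),.062,.085)
E
```

```text
eef [0.4372 0.2562 0.1513] rot [-3.140e+00  1.000e-03  1.555e+00] cap [441.6 255.6] r 12.863151550292969 ztop 0.0714 delta tool mm [-0.5  4.4 -0. ]
```

Emit:
drive_tool(
  deltas=[
    {"delta_rot": [0,0,0],"travel": [0,4,0],"gripper": 1},
    {"delta_rot": [0,0,0],"travel": [0,0,40],"gripper": 1},
    {"delta_rot": [0,0,0],"travel": [0,0,40],"gripper": 1},
    {"delta_rot": [0,0,0],"travel": [0,0,30],"gripper": 1},
    {"delta_rot": [0,0,0],"travel": [0,0,16],"gripper": 1},
    {"delta_rot": [0,0,0],"travel": [0,0,0],"gripper": 0.6},
    {"delta_rot": [0,0,0],"travel": [0,0,0],"gripper": 0.5},
    {"delta_rot": [0,0,0],"travel": [0,0,0],"gripper": 0.4},
  ],
  force=30,
)

```text
clock: 9.2
eef_pos: [0.4437, 0.2559, 0.0274]
tcp_rot: [3.14, -0.001, 1.552]
contact_force: [-1.5, -0.3, 2.8]
grip_width: 0.0438
grip_force: 1.8
```

Emit:
drive_tool(
  deltas=[
    {"delta_rot": [0,0,0],"travel": [0,0,0],"gripper": 0.3},
    {"delta_rot": [0,0,0],"travel": [0,0,0],"gripper": 0.2},
    {"delta_rot": [0,0,0],"travel": [0,0,0],"gripper": 0.2},
  ],
)

```text
clock: 9.5
eef_pos: [0.4438, 0.2562, 0.0277]
tcp_rot: [3.139, -0.001, 1.553]
contact_force: [0.9, -1.7, 5.8]
grip_width: 0.0396
grip_force: 31.0
```

Emit:
drive_tool(
  deltas=[
    {"delta_rot": [0,0,0],"travel": [0,0,-5],"gripper": 0.2},
    {"delta_rot": [0,0,0],"travel": [0,0,-10],"gripper": 0.2},
    {"delta_rot": [0,0,0],"travel": [0,0,0],"gripper": 0.2},
  ],
)

```text
clock: 9.8
eef_pos: [0.4431, 0.2565, 0.0428]
tcp_rot: [3.14, -0.001, 1.553]
contact_force: [-0.5, 0.1, -0.4]
grip_width: 0.0393
grip_force: 30.5
```

Run:
```python
from h import *
d=cap((.443,.256),.075,.098);cv2.imwrite("pics/w5.png",d["image"][:,:,::-1])
```

```text
eef [0.4431 0.2565 0.0428] rot [ 3.140e+00 -1.000e-03  1.553e+00] cap [443. 256.] r 21.98957633972168 ztop 0.0864 delta tool mm [-0.5 -0.1 -0. ]
```

View pics/w5.png

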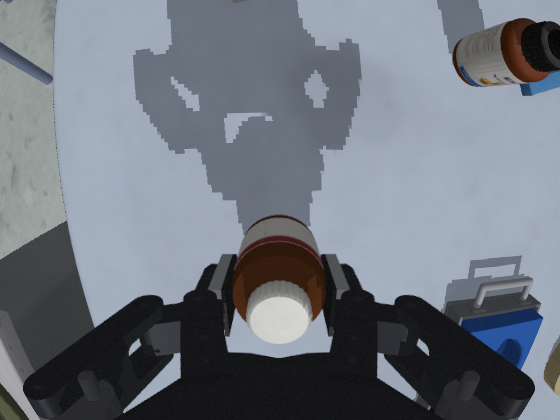

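The white-capped bottle is held upright by its body (cap at (280,312)). Now I'll carry it to the white insert.

Emit:
drive_tool(
  deltas=[
    {"delta_rot": [0,0,0],"travel": [0,0,-25],"gripper": 0.2},
    {"delta_rot": [0,0,0],"travel": [0,0,-40],"gripper": 0.2},
    {"delta_rot": [0,0,0],"travel": [0,0,-30],"gripper": 0.2},
    {"delta_rot": [0,0,0],"travel": [-12,6,0],"gripper": 0.2},
    {"delta_rot": [0,0,0],"travel": [-25,16,0],"gripper": 0.2},
    {"delta_rot": [0,0,0],"travel": [-35,21,0],"gripper": 0.2},
    {"delta_rot": [0,0,0],"travel": [-35,21,0],"gripper": 0.2},
    {"delta_rot": [0,0,0],"travel": [-35,21,0],"gripper": 0.2},
  ],
)

```text
clock: 10.65
eef_pos: [0.5247, 0.1106, 0.1353]
tcp_rot: [-3.14, 0.0, 1.553]
contact_force: [1.1, 0.1, -0.6]
grip_width: 0.0395
grip_force: 30.7
```

Emit:
drive_tool(
  deltas=[
    {"delta_rot": [0,0,0],"travel": [-35,21,0],"gripper": 0.2},
    {"delta_rot": [0,0,0],"travel": [-35,21,0],"gripper": 0.2},
    {"delta_rot": [0,0,0],"travel": [-35,21,0],"gripper": 0.2},
    {"delta_rot": [0,0,0],"travel": [-23,12,0],"gripper": 0.2},
    {"delta_rot": [0,0,0],"travel": [-12,6,0],"gripper": 0.2},
    {"delta_rot": [0,0,0],"travel": [0,0,0],"gripper": 0.2},
    {"delta_rot": [0,0,0],"travel": [0,0,0],"gripper": 0.2},
  ],
)

```text
clock: 11.35
eef_pos: [0.6023, -0.0284, 0.1356]
tcp_rot: [-3.14, -0.001, 1.553]
contact_force: [0.2, -0.0, -1.1]
grip_width: 0.0395
grip_force: 30.7
```

Emit:
drive_tool(
  deltas=[
    {"delta_rot": [0,0,0],"travel": [0,2,20],"gripper": 0.2},
    {"delta_rot": [0,0,0],"travel": [0,0,25],"gripper": 0.2},
    {"delta_rot": [0,0,0],"travel": [0,0,22],"gripper": 0.2},
    {"delta_rot": [0,0,0],"travel": [0,0,15],"gripper": 0.2},
    {"delta_rot": [0,0,0],"travel": [0,0,9],"gripper": 0.2},
    {"delta_rot": [0,0,0],"travel": [0,0,4],"gripper": 0.2},
    {"delta_rot": [0,0,0],"travel": [0,0,0],"gripper": 0.2},
    {"delta_rot": [0,0,0],"travel": [0,0,0],"gripper": 0.2},
  ],
)

```text
clock: 12.15
eef_pos: [0.6058, -0.0288, 0.0422]
tcp_rot: [3.14, -0.0, 1.553]
contact_force: [0.2, 0.4, -1.0]
grip_width: 0.0394
grip_force: 30.7
```

Emit:
drive_tool(
  deltas=[
    {"delta_rot": [0,0,0],"travel": [0,0,2],"gripper": 0.2},
    {"delta_rot": [0,0,0],"travel": [0,0,0],"gripper": 0.2},
  ],
)

```text
clock: 12.35
eef_pos: [0.6055, -0.0292, 0.0397]
tcp_rot: [3.141, 0.0, 1.553]
contact_force: [0.8, 0.5, -1.8]
grip_width: 0.0397
grip_force: 30.7
```

Emit:
drive_tool(
  deltas=[
    {"delta_rot": [0,0,0],"travel": [0,0,2],"gripper": 0.2},
    {"delta_rot": [0,0,0],"travel": [0,0,1],"gripper": 0.2},
    {"delta_rot": [0,0,0],"travel": [0,0,0],"gripper": 0.2},
  ],
)

```text
clock: 12.65
eef_pos: [0.6054, -0.0293, 0.0368]
tcp_rot: [3.141, 0.0, 1.553]
contact_force: [-1.2, -0.7, 4.1]
grip_width: 0.0393
grip_force: 31.1
```

Emit:
drive_tool(
  deltas=[
    {"delta_rot": [0,0,0],"travel": [0,0,0],"gripper": 0.55},
    {"delta_rot": [0,0,0],"travel": [0,0,0],"gripper": 0.7},
    {"delta_rot": [0,0,0],"travel": [0,0,0],"gripper": 0.8},
    {"delta_rot": [0,0,0],"travel": [0,0,0],"gripper": 0.8},
    {"delta_rot": [0,0,0],"travel": [0,0,-30],"gripper": 0.8},
    {"delta_rot": [0,0,0],"travel": [0,0,-40],"gripper": 0.8},
    {"delta_rot": [0,0,0],"travel": [0,0,-45],"gripper": 1},
    {"delta_rot": [0,0,0],"travel": [0,0,0],"gripper": 1},
  ],
)

```text
clock: 13.45
eef_pos: [0.6095, -0.0293, 0.158]
tcp_rot: [3.131, 0.0, 1.553]
contact_force: [0.2, -0.2, -0.5]
grip_width: 0.0855
grip_force: 0.0
```

Run:
```python
from h import *
d=cap((.605,-.028),.067,.09)
```

```text
eef [ 0.6095 -0.0293  0.158 ] rot [3.131 0.    1.553] cap [605.2 -28.6] r 13.870962142944336 ztop 0.0805 delta tool mm [ 0.7 -4.4 -0. ]
```

Emit:
drive_tool(
  deltas=[
    {"delta_rot": [0,0,0],"travel": [-5,-28,0],"gripper": 1},
    {"delta_rot": [0,0,0],"travel": [-6,-31,0],"gripper": 1},
    {"delta_rot": [0,0,0],"travel": [-6,-31,0],"gripper": 1},
    {"delta_rot": [0,0,0],"travel": [-6,-31,0],"gripper": 1},
    {"delta_rot": [0,0,0],"travel": [-5,-28,0],"gripper": 1},
    {"delta_rot": [0,0,0],"travel": [0,0,0],"gripper": 1},
    {"delta_rot": [0,0,0],"travel": [0,0,0],"gripper": 1},
  ],
)

```text
clock: 14.2
eef_pos: [0.4551, -0.0545, 0.1507]
tcp_rot: [-3.141, -0.0, 1.552]
contact_force: [0.7, 0.6, -0.1]
grip_width: 0.0854
grip_force: 0.0
```

Run:
```python
from h import *
d=cap((.457,-.0545),.048,.07)
```

```text
eef [ 0.4551 -0.0545  0.1507] rot [-3.141 -0.     1.552] cap [455.4 -55.2] r 10.266353607177734 ztop 0.0563 delta tool mm [-0.7  0.3 -0. ]
```

Emit:
drive_tool(
  deltas=[
    {"delta_rot": [0,0,0],"travel": [0,0,40],"gripper": 1},
    {"delta_rot": [0,0,0],"travel": [0,0,40],"gripper": 1},
    {"delta_rot": [0,0,0],"travel": [0,0,34],"gripper": 1},
    {"delta_rot": [0,0,0],"travel": [0,0,16],"gripper": 1},
    {"delta_rot": [0,0,0],"travel": [0,0,0],"gripper": 0.6},
    {"delta_rot": [0,0,0],"travel": [0,0,0],"gripper": 0.5},
    {"delta_rot": [0,0,0],"travel": [0,0,0],"gripper": 0.4},
    {"delta_rot": [0,0,0],"travel": [0,0,0],"gripper": 0.3},
  ],
  force=30,
)

```text
clock: 15.05
eef_pos: [0.4572, -0.0546, 0.0227]
tcp_rot: [3.139, 0.0, 1.553]
contact_force: [-0.9, -0.3, 5.2]
grip_width: 0.032
grip_force: 29.3
```

Emit:
drive_tool(
  deltas=[
    {"delta_rot": [0,0,0],"travel": [0,0,0],"gripper": 0.2},
    {"delta_rot": [0,0,0],"travel": [0,0,0],"gripper": 0.1},
    {"delta_rot": [0,0,0],"travel": [0,0,0],"gripper": 0.1},
    {"delta_rot": [0,0,0],"travel": [0,0,0],"gripper": 0.1},
  ],
)

```text
clock: 15.45
eef_pos: [0.4572, -0.0545, 0.0226]
tcp_rot: [3.139, 0.0, 1.553]
contact_force: [-0.9, 0.3, 6.4]
grip_width: 0.0321
grip_force: 30.1
```

Emit:
drive_tool(
  deltas=[
    {"delta_rot": [0,0,0],"travel": [0,0,-5],"gripper": 0.1},
    {"delta_rot": [0,0,0],"travel": [0,0,-20],"gripper": 0.1},
    {"delta_rot": [0,0,0],"travel": [0,0,-35],"gripper": 0.1},
    {"delta_rot": [0,0,0],"travel": [0,0,-35],"gripper": 0.1},
    {"delta_rot": [0,0,0],"travel": [0,0,-20],"gripper": 0.1},
    {"delta_rot": [0,0,0],"travel": [0,0,0],"gripper": 0.1},
  ],
)

```text
clock: 16.05
eef_pos: [0.4581, -0.0548, 0.1396]
tcp_rot: [3.136, 0.001, 1.553]
contact_force: [-0.1, -0.6, -0.5]
grip_width: 0.0321
grip_force: 30.2
```

Emit:
drive_tool(
  deltas=[
    {"delta_rot": [0,0,0],"travel": [-6,15,0],"gripper": 0.1},
    {"delta_rot": [0,0,0],"travel": [-10,25,0],"gripper": 0.1},
    {"delta_rot": [0,0,0],"travel": [-13,30,0],"gripper": 0.1},
    {"delta_rot": [0,0,0],"travel": [-13,30,0],"gripper": 0.1},
    {"delta_rot": [0,0,0],"travel": [-12,30,0],"gripper": 0.1},
    {"delta_rot": [0,0,0],"travel": [-7,18,0],"gripper": 0.1},
    {"delta_rot": [0,0,0],"travel": [0,0,0],"gripper": 0.1},
    {"delta_rot": [0,0,0],"travel": [0,0,0],"gripper": 0.1},
  ],
)

```text
clock: 16.85
eef_pos: [0.6012, -0.1178, 0.1346]
tcp_rot: [-3.139, -0.001, 1.553]
contact_force: [0.4, 0.2, -1.5]
grip_width: 0.0321
grip_force: 30.2
```

Run:
```python
from h import *
e=manip.read_state()["eef_pos"]
d=cap(e[:2],.155,.18);cv2.imwrite("pics/w6.png",d["image"][:,:,::-1])
```

```text
eef [ 0.6012 -0.1178  0.1346] rot [-3.139e+00 -1.000e-03  1.553e+00] cap [ 601.2 -117.6] r 21.87652587890625 ztop 0.1732 delta tool mm [ 0.2 -0.   0. ]
```

View pics/w6.png

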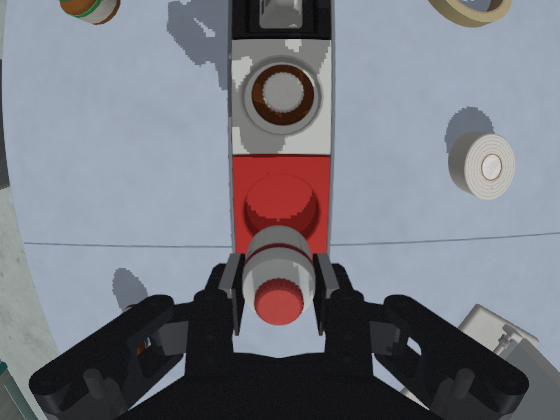

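The red-capped bottle (278,300) is upright above its well, and the white-capped one sits centred in its well at (283,93).

Emit:
drive_tool(
  deltas=[
    {"delta_rot": [0,0,0],"travel": [0,1,20],"gripper": 0.1},
    {"delta_rot": [0,0,0],"travel": [0,0,25],"gripper": 0.1},
    {"delta_rot": [0,0,0],"travel": [0,0,25],"gripper": 0.1},
    {"delta_rot": [0,0,0],"travel": [0,0,16],"gripper": 0.1},
    {"delta_rot": [0,0,0],"travel": [0,0,9],"gripper": 0.1},
    {"delta_rot": [0,0,0],"travel": [0,0,4],"gripper": 0.1},
    {"delta_rot": [0,0,0],"travel": [0,0,0],"gripper": 0.1},
    {"delta_rot": [0,0,0],"travel": [0,0,0],"gripper": 0.1},
  ],
)

```text
clock: 17.7
eef_pos: [0.6042, -0.1182, 0.0383]
tcp_rot: [3.14, 0.0, 1.553]
contact_force: [0.4, -0.4, -0.6]
grip_width: 0.0321
grip_force: 30.2
```

Emit:
drive_tool(
  deltas=[
    {"delta_rot": [0,0,0],"travel": [0,0,2],"gripper": 0.1},
    {"delta_rot": [0,0,0],"travel": [0,0,0],"gripper": 0.1},
  ],
)

```text
clock: 17.9
eef_pos: [0.604, -0.1182, 0.0358]
tcp_rot: [3.141, 0.0, 1.553]
contact_force: [-1.3, 0.0, -1.7]
grip_width: 0.0322
grip_force: 30.2
```

Emit:
drive_tool(
  deltas=[
    {"delta_rot": [0,0,0],"travel": [0,0,2],"gripper": 0.1},
    {"delta_rot": [0,0,0],"travel": [0,0,2],"gripper": 0.1},
    {"delta_rot": [0,0,0],"travel": [0,0,0],"gripper": 0.1},
    {"delta_rot": [0,0,0],"travel": [0,0,0],"gripper": 0.1},
  ],
)

```text
clock: 18.3
eef_pos: [0.6038, -0.1182, 0.0317]
tcp_rot: [3.141, 0.0, 1.553]
contact_force: [-0.9, -1.2, 5.0]
grip_width: 0.0324
grip_force: 30.8
```

Emit:
drive_tool(
  deltas=[
    {"delta_rot": [0,0,0],"travel": [0,0,0],"gripper": 0.45},
    {"delta_rot": [0,0,0],"travel": [0,0,0],"gripper": 0.6},
    {"delta_rot": [0,0,0],"travel": [0,0,0],"gripper": 0.7},
    {"delta_rot": [0,0,0],"travel": [0,0,0],"gripper": 0.7},
    {"delta_rot": [0,0,0],"travel": [0,0,-30],"gripper": 0.7},
    {"delta_rot": [0,0,0],"travel": [0,0,-40],"gripper": 0.7},
    {"delta_rot": [0,0,0],"travel": [0,0,-50],"gripper": 1},
    {"delta_rot": [0,0,0],"travel": [0,0,0],"gripper": 1},
  ],
)

```text
clock: 19.1
eef_pos: [0.6082, -0.119, 0.1587]
tcp_rot: [3.13, 0.002, 1.553]
contact_force: [0.5, 0.0, 0.8]
grip_width: 0.0849
grip_force: 0.0
```

Run:
```python
from h import *
d=cap((.604,-.118),.052,.075)
```

```text
eef [ 0.6082 -0.119   0.1587] rot [3.130e+00 2.000e-03 1.553e+00] cap [ 603.5 -118.6] r 15.444097518920898 ztop 0.0652 delta tool mm [ 0.4 -4.7 -0.1]
```

Emit:
drive_tool(
  deltas=[
    {"delta_rot": [0,0,0],"travel": [-25,-28,0],"gripper": 1},
    {"delta_rot": [0,0,0],"travel": [-27,-33,0],"gripper": 1},
    {"delta_rot": [0,0,0],"travel": [-28,-33,0],"gripper": 1},
    {"delta_rot": [0,0,0],"travel": [-27,-33,0],"gripper": 1},
    {"delta_rot": [0,0,0],"travel": [-25,-28,0],"gripper": 1},
    {"delta_rot": [0,0,0],"travel": [0,0,0],"gripper": 1},
    {"delta_rot": [0,0,0],"travel": [0,0,0],"gripper": 1},
  ],
)

```text
clock: 19.85
eef_pos: [0.4454, -0.2474, 0.1505]
tcp_rot: [-3.141, -0.001, 1.551]
contact_force: [0.4, -0.5, -0.5]
grip_width: 0.0856
grip_force: 0.0
```

Run:
```python
from h import *
d=cap((.4473,-.2477),.062,.085)
```

```text
eef [ 0.4454 -0.2474  0.1505] rot [-3.141e+00 -1.000e-03  1.551e+00] cap [ 446.6 -247.2] r 12.675905227661133 ztop 0.0715 delta tool mm [ 0.2  1.2 -0. ]
```

Emit:
drive_tool(
  deltas=[
    {"delta_rot": [0,0,0],"travel": [0,0,40],"gripper": 1},
    {"delta_rot": [0,0,0],"travel": [0,0,40],"gripper": 1},
    {"delta_rot": [0,0,0],"travel": [0,0,30],"gripper": 1},
    {"delta_rot": [0,0,0],"travel": [0,0,15],"gripper": 1},
    {"delta_rot": [0,0,0],"travel": [0,0,0],"gripper": 0.65},
    {"delta_rot": [0,0,0],"travel": [0,0,0],"gripper": 0.5},
    {"delta_rot": [0,0,0],"travel": [0,0,0],"gripper": 0.4},
    {"delta_rot": [0,0,0],"travel": [0,0,0],"gripper": 0.3},
  ],
  force=30,
)

```text
clock: 20.7
eef_pos: [0.4476, -0.2477, 0.0276]
tcp_rot: [3.139, 0.001, 1.553]
contact_force: [0.5, 1.0, 2.3]
grip_width: 0.0409
grip_force: 30.6
```

Emit:
drive_tool(
  deltas=[
    {"delta_rot": [0,0,0],"travel": [0,0,0],"gripper": 0.2},
    {"delta_rot": [0,0,0],"travel": [0,0,0],"gripper": 0.2},
    {"delta_rot": [0,0,0],"travel": [0,0,-5],"gripper": 0.2},
    {"delta_rot": [0,0,0],"travel": [0,0,-20],"gripper": 0.2},
    {"delta_rot": [0,0,0],"travel": [0,0,-35],"gripper": 0.2},
    {"delta_rot": [0,0,0],"travel": [0,0,-35],"gripper": 0.2},
    {"delta_rot": [0,0,0],"travel": [0,0,-20],"gripper": 0.2},
    {"delta_rot": [0,0,0],"travel": [0,0,0],"gripper": 0.2},
  ],
)

```text
clock: 21.5
eef_pos: [0.4481, -0.2485, 0.1446]
tcp_rot: [3.137, 0.003, 1.553]
contact_force: [0.5, 0.4, -1.7]
grip_width: 0.0404
grip_force: 30.7
```

Emit:
drive_tool(
  deltas=[
    {"delta_rot": [0,0,0],"travel": [14,6,0],"gripper": 0.2},
    {"delta_rot": [0,0,0],"travel": [28,10,0],"gripper": 0.2},
    {"delta_rot": [0,0,0],"travel": [40,15,0],"gripper": 0.2},
    {"delta_rot": [0,0,0],"travel": [42,16,0],"gripper": 0.2},
    {"delta_rot": [0,0,0],"travel": [42,16,0],"gripper": 0.2},
    {"delta_rot": [0,0,0],"travel": [42,16,0],"gripper": 0.2},
    {"delta_rot": [0,0,0],"travel": [42,16,0],"gripper": 0.2},
    {"delta_rot": [0,0,0],"travel": [42,16,0],"gripper": 0.2},
  ],
)

```text
clock: 22.3
eef_pos: [0.5614, 0.0452, 0.1394]
tcp_rot: [-3.139, 0.0, 1.553]
contact_force: [0.4, -0.9, -1.0]
grip_width: 0.041
grip_force: 30.6
```

Emit:
drive_tool(
  deltas=[
    {"delta_rot": [0,0,0],"travel": [42,16,0],"gripper": 0.2},
    {"delta_rot": [0,0,0],"travel": [35,13,0],"gripper": 0.2},
    {"delta_rot": [0,0,0],"travel": [22,8,0],"gripper": 0.2},
    {"delta_rot": [0,0,0],"travel": [12,5,0],"gripper": 0.2},
    {"delta_rot": [0,0,0],"travel": [0,0,0],"gripper": 0.2},
    {"delta_rot": [0,0,0],"travel": [0,0,0],"gripper": 0.2},
  ],
)

```text
clock: 22.9
eef_pos: [0.6054, 0.1522, 0.1403]
tcp_rot: [-3.14, 0.001, 1.553]
contact_force: [-0.3, 0.1, -0.6]
grip_width: 0.0404
grip_force: 30.6
```

Run:
```python
from h import *
e=manip.read_state()["eef_pos"];print(e)
d=manip.capture("wrist");cv2.imwrite("pics/w7.png",d["image"][:,:,::-1])
```

```text
[0.60541033 0.15218046 0.14030173]
```

View pics/w7.png

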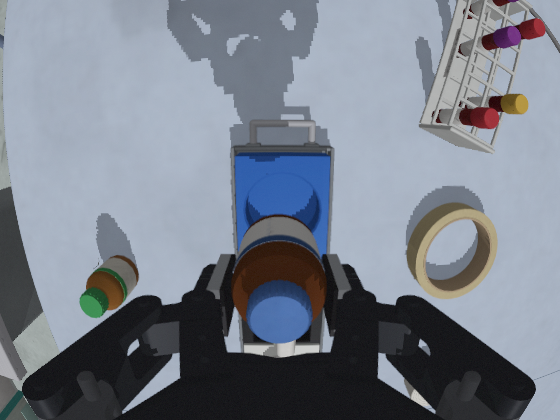

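The blue-capped bottle (280,310) hangs upright in line with the blue well (283,205). Next I'll lower it.

Emit:
drive_tool(
  deltas=[
    {"delta_rot": [0,0,0],"travel": [0,0,20],"gripper": 0.2},
    {"delta_rot": [0,0,0],"travel": [0,0,27],"gripper": 0.2},
    {"delta_rot": [0,0,0],"travel": [0,0,25],"gripper": 0.2},
    {"delta_rot": [0,0,0],"travel": [0,0,15],"gripper": 0.2},
    {"delta_rot": [0,0,0],"travel": [0,0,9],"gripper": 0.2},
    {"delta_rot": [0,0,0],"travel": [0,0,5],"gripper": 0.2},
    {"delta_rot": [0,0,0],"travel": [0,0,0],"gripper": 0.2},
    {"delta_rot": [0,0,0],"travel": [0,0,0],"gripper": 0.2},
  ],
)

```text
clock: 23.75
eef_pos: [0.6072, 0.153, 0.0413]
tcp_rot: [3.14, -0.0, 1.553]
contact_force: [0.4, 1.0, -1.1]
grip_width: 0.0407
grip_force: 30.6
```

Emit:
drive_tool(
  deltas=[
    {"delta_rot": [0,0,0],"travel": [0,0,2],"gripper": 0.2},
    {"delta_rot": [0,0,0],"travel": [0,0,0],"gripper": 0.2},
  ],
)

```text
clock: 23.95
eef_pos: [0.6068, 0.153, 0.0388]
tcp_rot: [3.141, -0.0, 1.553]
contact_force: [0.5, -0.2, -1.3]
grip_width: 0.0404
grip_force: 30.6
```

Emit:
drive_tool(
  deltas=[
    {"delta_rot": [0,0,0],"travel": [0,0,2],"gripper": 0.2},
    {"delta_rot": [0,0,0],"travel": [0,0,1],"gripper": 0.2},
    {"delta_rot": [0,0,0],"travel": [0,0,0],"gripper": 0.2},
    {"delta_rot": [0,0,0],"travel": [0,0,0],"gripper": 0.2},
  ],
)

```text
clock: 24.35
eef_pos: [0.6069, 0.1531, 0.0366]
tcp_rot: [3.14, -0.0, 1.553]
contact_force: [-2.6, 0.5, 7.5]
grip_width: 0.0405
grip_force: 31.4
```

Emit:
drive_tool(
  deltas=[
    {"delta_rot": [0,0,0],"travel": [0,0,0],"gripper": 0.55},
    {"delta_rot": [0,0,0],"travel": [0,0,0],"gripper": 0.7},
    {"delta_rot": [0,0,0],"travel": [0,0,0],"gripper": 0.8},
    {"delta_rot": [0,0,0],"travel": [0,0,0],"gripper": 0.8},
    {"delta_rot": [0,0,0],"travel": [0,0,-30],"gripper": 0.8},
    {"delta_rot": [0,0,0],"travel": [0,0,-40],"gripper": 0.8},
    {"delta_rot": [0,0,0],"travel": [0,0,-50],"gripper": 1},
    {"delta_rot": [0,0,0],"travel": [0,0,0],"gripper": 1},
  ],
)

```text
clock: 25.15
eef_pos: [0.6109, 0.154, 0.1628]
tcp_rot: [3.13, -0.003, 1.553]
contact_force: [0.4, 0.8, 1.9]
grip_width: 0.0855
grip_force: 0.0
```

Emit:
drive_tool(
  deltas=[
    {"delta_rot": [0,0,0],"travel": [0,0,-40],"gripper": 1},
    {"delta_rot": [0,0,0],"travel": [0,-30,-20],"gripper": 1},
    {"delta_rot": [0,0,0],"travel": [0,-40,0],"gripper": 1},
    {"delta_rot": [0,0,0],"travel": [0,-40,0],"gripper": 1},
    {"delta_rot": [0,0,0],"travel": [0,0,0],"gripper": 1},
    {"delta_rot": [0,0,0],"travel": [0,0,0],"gripper": 1},
  ],
)

```text
clock: 25.75
eef_pos: [0.496, 0.1549, 0.2154]
tcp_rot: [3.141, -0.0, 1.553]
contact_force: [0.4, 0.6, 0.8]
grip_width: 0.0854
grip_force: 0.0
```

Run:
```python
from h import *
d=manip.capture("side");W=cloud(d)
a=d["image"][150:350,210:380];cv2.imwrite("pics/s8.png",cv2.resize(a,None,fx=3,fy=3,interpolation=cv2.INTER_CUBIC)[:,:,::-1])
t=manip.capture("top");X=cloud(t)
for n,c,lo in(("blue",(.607,.152),.06),("white",(.605,-.028),.06),("red",(.604,-.118),.048),("timer",(.608,.062),.058),("green",(.439,.08),.065),("drop",(.568,.372),.09)):
  for k,Y in(("side",W),("top",X)):
    m=(np.hypot(Y[...,0]-c[0],Y[...,1]-c[1])<.04)&(Y[...,2]>lo)&(Y[...,2]<.11);A=Y[m]
    if len(A):print(n,k,len(A),"mid",((A.min(0)+A.max(0))/2).round(4)[:2],"ztop",A[:,2].max().round(4))
```

```text
blue side 169 mid [0.6078 0.1589] ztop 0.0814
blue top 149 mid [0.606  0.1528] ztop 0.0828
white side 119 mid [ 0.6069 -0.0249] ztop 0.0818
white top 144 mid [ 0.6046 -0.0295] ztop 0.0816
red side 72 mid [ 0.6053 -0.1122] ztop 0.0658
red top 98 mid [ 0.6043 -0.1181] ztop 0.0672
timer side 113 mid [0.6097 0.066 ] ztop 0.0717
timer top 145 mid [0.6074 0.0629] ztop 0.0722
green side 61 mid [0.4398 0.0809] ztop 0.074
green top 65 mid [0.4383 0.0774] ztop 0.0757
drop side 36 mid [0.5699 0.3741] ztop 0.1019
```

View pics/s8.png

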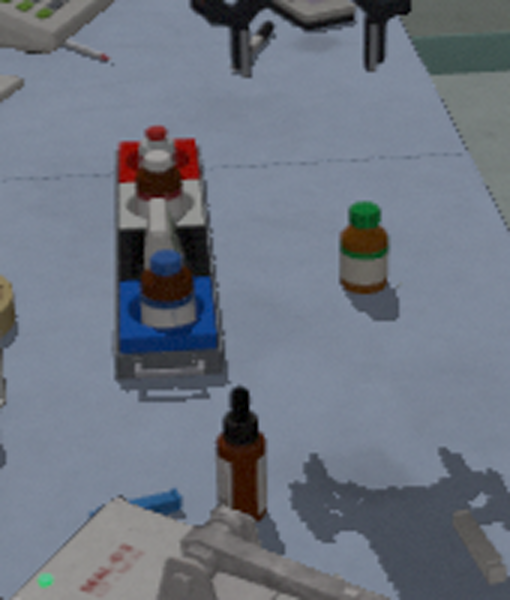

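The picture shows all four items upright in their inserts, and the green (365,250) and dropper (240,450) bottles are where they stood. Their tops sit about 7–9 mm above where they were on the bench, which matches being seated on the well floors, so I'm handing it in.

```bash
python3 -c "
from station import manip
print(manip.job_done())"
```

```text
the job is handed in; nothing more can be done
None
```

I put the blue-, white- and red-capped bottles and the timer upright in their own holders and handed the job in at about 26 s; no verdict came back, but the last pictures show all four seated and the green-capped and dropper bottles still in place.

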